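# Free the swaging drift from its case and shut the case

## Robot

A 7-joint arm with a two-finger parallel gripper is mounted at the origin on the work surface. World frame = base frame: x ahead of the robot, y to its left, z up, the work surface at z = 0. Lengths are in m, angles in rad, forces in N, time in s.
With the tool pointing down it reaches from about 0.425 to 0.925 m from the base axis. Payload 6.8 kg.
Tool frame: the origin (TCP) lies midway between the tips of the shut fingers; the grasp point (between the pads) lies 19 mm behind it; y points along the fingers, z is the direction in which the jaws open and shut, and the axes are right-handed (so a half turn about y gives the same grasp; the last joint's range is limited). The gripper opens to 85 mm and grips with 20 to 120 N. Pads are 22 mm wide; open, the fingers measure 114 mm over their backs; the gripper's body (76 mm by 85 mm) begins 54 mm behind the grasp point. The pads swing forward as they close: fully open they stand 13 mm farther back than shut.
Start: joints at [-1.295, 0.477, 0.022, 1.555, -0.011, 1.109, -0.083], TCP at [0.253, 0.626, 0.231] pointing down, gripper open.
Joint ranges: [-2.96, 2.96], [-0.34, 2.1], [-1.41, 1.46], [0.24, 2.44], [-1.37, 4.51], [0.17, 1.92], [-2.96, 2.96]. Speed limits (rad/s): [2.39, 2.39, 3.14, 3.14, 3.14, 3.14, 3.14].

## Interface

Orientations are given as a unit quaternion [w, x, y, z].
In Python, from station import bot gives the robot as it stands. The module is installed in compiled form; this text tells all that it offers.
- The arm moves only by the shell command python3 -m crank 'ROWS' [FORCE]. ROWS is JSON, a list of rows, each an object with "linear": the shift along the tool's x, y, z in m, a list of three; "dr": the turn, a rotation vector about the tool's x, y, z in degrees, a list of three; "hand": the gripper command: -1 is shut, 1 is fully open, values between are in proportion. A call has 1 to 10 rows; each row is the pose to reach, as a shift and turn from the pose commanded when the call began, along the tool's axes at that moment; what a row does not reach only later rows make up. A row lasts 1/12 s, in which the tool goes at most 41.7 mm and 7.16 degrees, less where a joint would pass 70% of its speed; a pose out of reach is approached as far as the arm can. A call with a gripper value outside its range is refused whole. The fingers move at their own pace and stop on an object; FORCE is the grip in N (left out, the last holds). Time passes only in rows, so rows that repeat a pose let the fingers close. It gives the time, the measured TCP pose, the force and the opening at its end, in the units of the state.
- bot.get_obs(): the state, without advancing time (a new reading comes with each control period).
- bot.read_camera(name): name is "scene" or "top" or "wrist"; returns the picture (420x560x3 uint8, blue, green, red); there is no depth.
- bot.camera_params(name): a dict with "K" (3x3 intrinsics, pixels), "R" (3x3) and "t" (3): a world point X has camera coordinates R X + t; the wrist camera has in their place "hand_eye" (4x4, takes a point from camera to tool coordinates, whose origin is the TCP and whose axes are the tool frame's). Camera axes: x right, y down, z forward; pixel columns grow to the right and rows downward; lengths in m; the calibration is good to about 2 mm. A picture is of the moment at which its call begins: read the wrist's pose just before it. camera_params takes no time and is no camera call.
- bot.hand_in(): hands the job in, once; it reports no verdict.
Trained networks look in the newest picture that a camera, given by its name, has taken for a name from the list of things; names that differ only in an ending like _2 or _b are one class to them, and where a whole thing is asked for, a point or a joint stands for the part that bears it (a point fixed in the world has none). Each returns a list of dicts, best first, with "score" (0 to 1); they miss things now and then, are a little off and sometimes report something else, mostly with a low value. They report only what shows in the picture. A call takes as long as a camera call. They do not tell look-alikes from the thing itself.
- bot.search_frame(camera, target): "extent" ([left, top, right, bottom] in pixels, round what is visible of it).
- bot.cut_out(camera, target): "pixels" (420x560 bool, what is visible of it) and "extent" ([left, top, right, bottom] in pixels, round what is visible of it).
- bot.place_of(camera, target): "xy" ([column, row] in pixels: a listed point, or the origin of a listed thing).
The state is a dict: "t": time; "q": joint angles; "joint_vel": joint speeds; "joint_torque": joint torques, N m; "eef_pos": TCP position; "tool_rot": TCP orientation; "contact_force": force on the tool from outside, world axes, zero at the start; "torque": the same for the moment, N m; "gripper_width": opening from 0.0 (shut) to 1.0 (fully open).
Only numpy, scipy, OpenCV 4.12 (cv2) and the standard library are available. Lean on these libraries where they do the work, as an engineer would, in place of code of your own. Each camera call takes 0.05 s, during which the arm holds its last target. There are 200 camera calls.

## Task

Pull the upright swaging drift out of the green tool case by its handle, working it loose with small twisting wiggles so that the black insert that grips it is not dragged up out of the case. Stand the drift upright on the beech dressing board, setting it down gently, and let go. Then slide the yellow cover along its rails over the empty nest until its orange tab clicks past the ledge and the cover is fully home; leave the sleeve, hammer and bat where they are.

Things in the scene. Friction and masses are not known exactly. Their poses are not given: they have to be found in the camera images.
- case: Green open-topped tool case fixed to the bench, 128 (x) x 286 (y) x 74 mm high, aluminium rails along its long sides up to 88 mm high. Origin: centre of its underside, z up. The -y half is the nest (centre y = -70 mm) with the black insert; the +y half has a fixed grey deck. A steel ledge for the cover's tab sticks out 16 mm from the -y end.
- drift_mid (a point): Half-way up the swaging drift: 150 mm long, 0.3 to 0.55 kg, upright in the nest at the start with its foot 10 mm above the bench. z runs from foot to handle. From the flat foot up: steel cylinder 36 mm across, 66 mm long; brass collar 44 mm across, 5 mm; beech handle; red cap.
- drift_grip (a point): Middle of the drift's beech handle, 32 mm above drift_mid (107 mm from the foot). The handle is 72 mm long, 32 mm (its x) by 24 mm (its y); the flats to grip face its +y and -y. Its yaw varies; the steel body is round and can turn in the nest.
- insert (a joint): How far the black plastic insert (112 x 130 mm, top 68 mm above the bench) has been lifted from its seat, m; 0 is seated. About 15 N, then 0.3 N more per mm, lifts it; it drops back by itself. More than 8 mm counts as dragged out.
- nest (a point): Centre of the insert's floor, 10 mm above the bench, axes as the case's. Two sprung rubber jaws in the insert grip the lowest 54 mm of the drift: a straight pull takes 20 to 32 N, so the insert comes up too. Twisting the drift about its axis while lifting cuts the drag: 0.5 rad of twist with 4 mm of lift needs half or less. After about 45 mm of lift the grip ends.
- cover (a joint): Travel of the cover along the case's -y, m: 0 to 0.03 at the start (parked over the deck), 0.170 fully home over the nest at a hard stop. About 2 N of friction; from about 0.156 the tab rides up the ledge, about 8 to 10 N in all, crosses its crest at 0.162 and clicks down behind it.
- cover_grip (a point): Centre of the cover's black upright grip bar, 97 mm above the bench: 60 mm long (case x), 12 mm thick (case y), from the cover's top at 79.5 mm to 109.5 mm above the bench. The yellow cover is 112 x 140 mm, centred on the bar; the orange tab reaches 18 mm beyond its -y edge. Axes as the case's.
- board: Beech dressing board fixed to the bench, 180 x 180 x 20 mm high with two dark inlaid lines. Origin: centre of its underside on the bench; z up.
- sleeve: Bystander: dark grey tube standing on the bench, 72 mm across, 85 mm high. Origin: centre of its underside.
- hammer_grip (a point): Bystander: hammer with a wooden handle lying on the bench, 260 mm long, roughly along the bench's y; a point on its handle.
- bat: Bystander: wooden bossing bat, 245 x 45 x 30 mm, lying roughly along the bench's y. Origin: on its underside; its blade ends 100 mm along its x, its handle 145 mm the other way.
There are look-alikes about, which are no part of the job. Leave any blue, pink or turquoise look-alike of the part that bears drift_mid alone.

How it is judged:
By the outcome, as a careful person would: the job done as asked, in the order asked, and still so for the second after the job is handed in, with the robot touching nothing.
It also fails if it takes over 70 s, if anything falls off the work surface, if the arm or the gripper's body presses on something with over 40 N, if the wrist force passes 120 N, or if a joint passes its speed limit or range.

## Working session

There is one attempt and no reset: what is moved stays moved. The work goes in short steps, Python scripts to look and compute and a shell command to move; the robot and the scene stay as the last step left them, time stands still between calls to the robot, and variables do not carry over. Pictures are saved under pics/ and viewed, about 8 in all and at most 12, crops included, and the job is handed in when it is done.

```bash
mkdir -p pics
cat > h.py <<'E'
import numpy as np, cv2
from scipy.spatial.transform import Rotation as Ro
from station import bot
def pose():
    o=bot.get_obs(); q=o['tool_rot']; return np.array(o['eef_pos']), Ro.from_quat([q[1],q[2],q[3],q[0]]).as_matrix(), o
def cam(n):
    """K,R,t world->cam"""
    c=bot.camera_params(n); K=np.array(c['K'])
    if n!='wrist': return K,np.array(c['R']),np.array(c['t'])
    p,R,_=pose(); H=np.array(c['hand_eye']); T=np.eye(4);T[:3,:3]=R;T[:3,3]=p
    W=np.linalg.inv(T@H); return K,W[:3,:3],W[:3,3]
def ray(c,uv):
    K,R,t=c; d=R.T@np.linalg.solve(K,[uv[0],uv[1],1.]); return -R.T@t,d/np.linalg.norm(d)
def atz(c,uv,z):
    o,d=ray(c,uv); return o+d*(z-o[2])/d[2]
def tri(*cu):
    A=np.zeros((3,3));b=np.zeros(3)
    for c,uv in cu:
        o,d=ray(c,uv);P=np.eye(3)-np.outer(d,d);A+=P;b+=P@o
    x=np.linalg.solve(A,b); 
    return x,[round(1000*np.linalg.norm((np.eye(3)-np.outer(ray(c,u)[1],ray(c,u)[1]))@(x-ray(c,u)[0])),1) for c,u in cu]
def proj(c,X):
    K,R,t=c; v=K@(R@np.asarray(X)+t); return v[:2]/v[2]
E
python3 - <<'E'
from h import *
np.set_printoptions(precision=3,suppress=True)
p,R,o=pose();print(p,R,o['t'],o['contact_force'],o['gripper_width'])
print(bot.camera_params('wrist')['hand_eye'])
for n in('scene','top'):
    im=bot.read_camera(n);cv2.imwrite(f'pics/{n}.png',im)
    c=cam(n);print(n,ray(c,(280,210)))
    for t in('drift_mid','drift_grip','nest','cover_grip','board','case','insert'):
        try:print(t,[(np.round(d['xy']),round(d['score'],2)) for d in bot.place_of(n,t)][:4])
        except Exception as e: print(t,e)
print(bot.get_obs()['t'])
a=cv2.imread('pics/scene.png');b=cv2.imread('pics/top.png')
E
```

```text
[0.253 0.625 0.23 ] [[ 0.927 -0.001  0.374]
 [-0.374 -0.002  0.927]
 [ 0.    -1.    -0.002]] 0.0 [ 0.457 -0.601  0.758] 1.0002282407725642
[[-0.     0.965  0.261 -0.067]
 [-0.    -0.261  0.965 -0.143]
 [ 1.     0.     0.    -0.001]
 [ 0.     0.     0.     1.   ]]
scene (array([0.792, 0.506, 1.039]), array([-0.256, -0.462, -0.849]))
drift_mid [(array([416., 276.]), 0.96), (array([306., 195.]), 0.94), (array([378., 253.]), 0.88), (array([313., 263.]), 0.79)]
drift_grip [(array([253., 270.]), 0.96), (array([418., 268.]), 0.72), (array([312., 256.]), 0.63), (array([312., 186.]), 0.61)]
nest []
cover_grip [(array([362., 320.]), 0.7), (array([158., 187.]), 0.21)]
board [(array([256., 168.]), 0.81), (array([262., 362.]), 0.72)]
case [(array([328., 301.]), 0.67), (array([314., 256.]), 0.22)]
insert it knows: bat, board, case, cover_grip, drift_grip, drift_mid, hammer_grip, nest, sleeve
top (array([ 0.362, -0.019,  1.09 ]), array([ 0.141, -0.01 , -0.99 ]))
drift_mid [(array([152., 288.]), 0.94), (array([225., 160.]), 0.81), (array([189., 273.]), 0.75), (array([278., 247.]), 0.68)]
drift_grip [(array([150., 289.]), 0.87), (array([223., 160.]), 0.81), (array([186., 271.]), 0.72), (array([138., 214.]), 0.71)]
nest [(array([214., 213.]), 0.7)]
cover_grip [(array([141., 217.]), 0.56)]
board [(array([345., 226.]), 0.75)]
case [(array([181., 217.]), 0.93)]
insert it knows: bat, board, case, cover_grip, drift_grip, drift_mid, hammer_grip, nest, sleeve
0.7
```

View pics/scene.png

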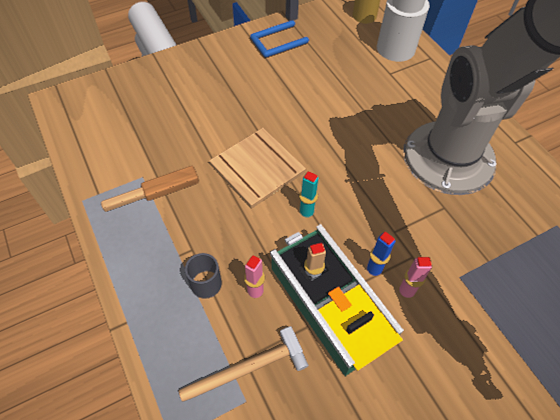

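View pics/top.png

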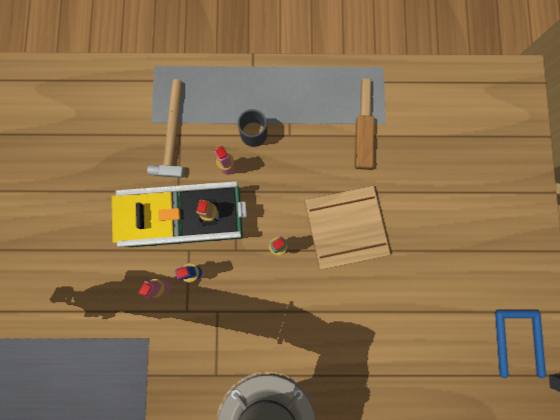

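The scene view shows the beech-handled drift (cap at 317,248) in the nest, the cover bar at (360,323) and the board at (257,167). The top view shows the cap at (204,207), the bar at (140,216) and the board at (347,228).

Run:
```python
from h import *
np.set_printoptions(precision=3,suppress=True)
s,t=cam('scene'),cam('top')
for n,a,b in(('cap',(317,248),(204,207)),('bar',(360,322),(140,216)),('board',(257,167),(347,228))): print(n,tri((s,a),(t,b)))
# case axis from rails in top (z .088)
for uv in((116,192),(238,184),(118,244),(241,237)): print('rail',atz(t,uv,.088))
for uv in((306,200),(374,187),(389,254),(322,269)): print('board corner',atz(t,uv,.02))
for uv in((278,246),(225,160),(189,273),(152,288)): print('lookalike',atz(t,uv,.085))
b=cv2.imread('pics/top.png')[165:265,100:260];c=cv2.imread('pics/scene.png')[220:380,240:420]
cv2.imwrite('pics/crop.png',np.hstack([cv2.resize(b,(480,300),interpolation=3),cv2.resize(c,(320,300),interpolation=3)]))
```

```text
cap (array([0.501, 0.139, 0.153]), [np.float64(0.2), np.float64(0.2)])
bar (array([0.489, 0.296, 0.095]), [np.float64(0.3), np.float64(0.3)])
board (array([ 0.471, -0.202,  0.001]), [np.float64(1.0), np.float64(1.0)])
rail [0.546 0.359 0.088]
rail [0.567 0.07  0.088]
rail [0.424 0.347 0.088]
rail [0.44  0.061 0.088]
board corner [ 0.54  -0.096  0.02 ]
board corner [ 0.574 -0.27   0.02 ]
board corner [ 0.404 -0.302  0.02 ]
board corner [ 0.367 -0.134  0.02 ]
lookalike [ 0.42  -0.025  0.085]
lookalike [0.626 0.103 0.085]
lookalike [0.357 0.18  0.085]
lookalike [0.323 0.264 0.085]
```

```bash
R='x'; python3 -m crank '[{"linear":[0.2,-0.03,-0.18],"dr":[0,0,0],"hand":1},{"linear":[0.2,-0.03,-0.18],"dr":[0,0,0],"hand":1},{"linear":[0.412,-0.03,-0.359],"dr":[0,0,0],"hand":1},{"linear":[0.412,-0.03,-0.359],"dr":[0,0,0],"hand":1},{"linear":[0.412,-0.03,-0.359],"dr":[0,0,0],"hand":1},{"linear":[0.412,-0.03,-0.359],"dr":[0,0,0],"hand":1},{"linear":[0.412,-0.03,-0.359],"dr":[0,0,0],"hand":1},{"linear":[0.412,-0.03,-0.359],"dr":[0,0,0],"hand":1},{"linear":[0.412,-0.03,-0.359],"dr":[0,0,0],"hand":1},{"linear":[0.412,-0.03,-0.359],"dr":[0,0,0],"hand":1}]'
python3 - <<'E'
from h import *
print(pose()[0],pose()[2]['q'])
E
```

```text
t: 1.53
eef_pos: [0.4414, 0.2531, 0.2559]
tool_rot: [0.694, -0.694, 0.135, -0.135]
contact_force: [-0.2, 0.8, 0.0]
gripper_width: 0.998
[0.44140023 0.25314126 0.25592214] [-0.80615183  0.17469379  0.18545929  1.92889699 -0.03745563  1.04037927
  0.58255129]
```

```bash
python3 -m crank '[{"linear":[0.098,-0.005,-0.083],"dr":[0,0,0],"hand":1},{"linear":[0.098,-0.005,-0.083],"dr":[0,0,0],"hand":1},{"linear":[0.098,-0.005,-0.083],"dr":[0,0,0],"hand":1},{"linear":[0.098,-0.005,-0.083],"dr":[0,0,0],"hand":1},{"linear":[0.098,-0.005,-0.083],"dr":[0,0,0],"hand":1}]'
python3 - <<'E'
from h import *
np.set_printoptions(precision=3,suppress=True)
im=bot.read_camera('wrist');c=cam('wrist');cv2.imwrite('pics/w1.png',im)
import pickle;pickle.dump((c,pose()[0],pose()[1]),open('w1.pkl','wb'))
print(pose()[0],pose()[1])
for t in('drift_mid','drift_grip','nest','cover_grip'): print(t,[(np.round(d['xy']),round(d['score'],2)) for d in bot.place_of('wrist',t)][:4])
E
```

```text
t: 1.95
eef_pos: [0.5019, 0.1382, 0.2609]
tool_rot: [-0.694, 0.694, -0.137, 0.138]
contact_force: [-1.3, 0.8, -1.0]
gripper_width: 0.996
[0.501 0.141 0.261] [[ 0.926  0.     0.377]
 [-0.377  0.     0.926]
 [ 0.    -1.     0.   ]]
drift_mid [(array([297., 308.]), 0.84), (array([263.,  24.]), 0.75), (array([284., 190.]), 0.72), (array([ 97., 180.]), 0.68)]
drift_grip [(array([ 76., 184.]), 0.83), (array([295., 321.]), 0.77), (array([284., 198.]), 0.76), (array([261.,  12.]), 0.59)]
nest [(array([281., 178.]), 0.64)]
cover_grip [(array([439., 112.]), 0.72)]
```

View pics/w1.png

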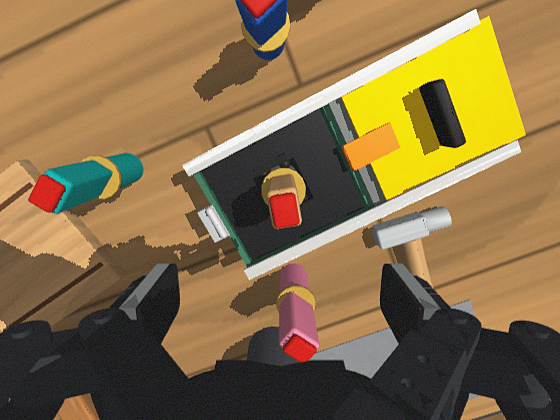

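Run:
```python
from h import *
import pickle
from scipy.optimize import minimize
np.set_printoptions(precision=3,suppress=True)
c,p,R=pickle.load(open('w1.pkl','rb'))
im=cv2.imread('pics/w1.png');hsv=cv2.cvtColor(im,cv2.COLOR_BGR2HSV)
m=(((hsv[...,0]<6)|(hsv[...,0]>174))&(hsv[...,1]>170)&(hsv[...,2]>60))
roi=np.zeros_like(m);roi[170:245,255:320]=1;m&=roi
n,l,st,ce=cv2.connectedComponentsWithStats(m.astype(np.uint8));print(st[1:],ce[1:])
def box(x,y,a,z0,z1):
    return np.array([[x+np.cos(a)*u-np.sin(a)*v,y+np.sin(a)*u+np.cos(a)*v,z] for u in(-.016,.016) for v in(-.012,.012) for z in(z0,z1)])
S=6
mb=cv2.resize(m[170:245,255:320].astype(np.float32),None,fx=S,fy=S)>.5
def cost(q,zt,h):
    P=np.array([proj(c,X) for X in box(*q[:2],q[2],zt-h,zt)])
    P=(P-[255,170]+.5)*S
    k=np.zeros(mb.shape,np.uint8);cv2.fillConvexPoly(k,cv2.convexHull(np.round(P).astype(np.int32)),1)
    return 1-(k.astype(bool)&mb).sum()/((k>0)|mb).sum()
o=atz(c,ce[1],.157)
for zt in(.157,.160,.163):
  for h in(.007,):
    best=min((minimize(cost,[o[0],o[1],a],args=(zt,h),method='Nelder-Mead',options=dict(initial_simplex=[[o[0],o[1],a],[o[0]+.004,o[1],a],[o[0],o[1]+.004,a],[o[0],o[1],a+.3]])) for a in np.arange(0,3.1,.4)),key=lambda r:r.fun)
    print(zt,h,best.x,np.degrees(best.x[2])%180,best.fun)
print('tri cap',tri((c,ce[1]),(cam('top'),(204,207)),(cam('scene'),(317,248))))
print('tri bar top',tri((c,(443,114)),(cam('top'),(140,216)),(cam('scene'),(360,322))))
# rails in wrist view: inner/outer top corners
for uv in((184,166),(479,13),(247,273),(521,147)): print(atz(c,uv,.088))
print('bar ends',atz(c,(431,84),.1095),atz(c,(454,140),.1095))
cv2.imwrite('pics/crop2.png',cv2.resize(im[160:260,235:335],(600,600),interpolation=2))
```

```text
[[270 193  30  36 831]] [[284.16  209.961]]
0.157 0.007 [0.505 0.143 2.943] 168.64191768149152 0.38250598827124804
0.16 0.007 [ 0.504  0.142 -0.242] 166.1440936616505 0.39713323790899746
0.163 0.007 [0.503 0.143 2.978] 170.64898681790547 0.4113269946258785
tri cap (array([0.501, 0.14 , 0.153]), [np.float64(3.1), np.float64(1.8), np.float64(1.4)])
tri bar top (array([0.488, 0.297, 0.098]), [np.float64(2.2), np.float64(1.4), np.float64(1.3)])
[0.443 0.067 0.088]
[0.421 0.353 0.088]
[0.565 0.078 0.088]
[0.545 0.363 0.088]
bar ends [0.459 0.291 0.109] [0.51  0.297 0.109]
```

View pics/crop2.png

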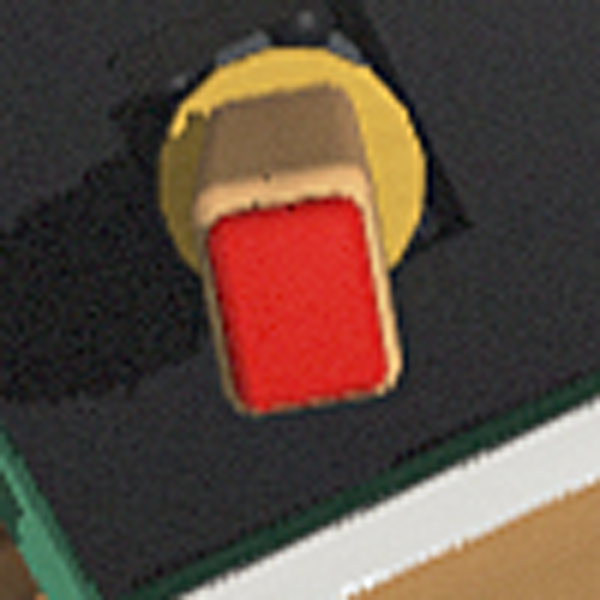

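The cap's red top face has corners at crop (210,220), (360,198), (385,390), (245,412), so the handle's long side runs nearly down the image, a little skewed.

Run:
```python
from h import *
import pickle
np.set_printoptions(precision=4,suppress=True)
c,p,R=pickle.load(open('w1.pkl','rb'))
q=[atz(c,(235+(u-.5)/6,160+(v-.5)/6),.16) for u,v in((210,220),(360,198),(385,390),(245,412))]
print(np.array(q),np.mean(q,0))
an=lambda d:np.degrees(np.arctan2(d[1],d[0]))
print('long',an(q[3]-q[0]),an(q[2]-q[1]),'short',an(q[1]-q[0]),an(q[2]-q[3]),[np.linalg.norm(q[i]-q[i-1]) for i in range(4)])
# collar circle centre z~.081 : crop ellipse centre (292,165)? 
print('collar',atz(c,(235+293/6,160+180/6),.081))
y=-R[:,1]; print('tool x ang',an(R[:,0]),'z ang',an(R[:,2]),'pos',pose()[0])
```

```text
[[0.4864 0.1381 0.16  ]
 [0.4908 0.1563 0.16  ]
 [0.515  0.1502 0.16  ]
 [0.511  0.1327 0.16  ]] [0.5008 0.1443 0.16  ]
long -12.44426292023991 -14.185538224902137 short 76.38672949188867 77.22255964696886 [np.float64(0.02524427060048137), np.float64(0.018687125692124575), np.float64(0.02497878881509218), np.float64(0.01792452610901709)]
collar [0.5009 0.1445 0.081 ]
tool x ang -22.136906702851284 z ang 67.86309486000492 pos [0.4999 0.1432 0.2603]
```

```bash
python3 -m crank '[{"linear":[-0.001,0.04,0.003],"dr":[0,-7,0],"hand":1},{"linear":[-0.001,0.08,0.003],"dr":[0,-8.8,0],"hand":1},{"linear":[-0.001,0.1,0.003],"dr":[0,-8.8,0],"hand":1},{"linear":[-0.001,0.13,0.003],"dr":[0,-8.8,0],"hand":1},{"linear":[-0.001,0.158,0.003],"dr":[0,-8.8,0],"hand":1},{"linear":[-0.001,0.158,0.003],"dr":[0,-8.8,0],"hand":1}]' 100
python3 - <<'E'
from h import *
for i in range(4):
    im=bot.read_camera('wrist');print(pose()[0],pose()[2]['contact_force'])
cv2.imwrite('pics/w2.png',im)
print(np.degrees(np.arctan2(*pose()[1][[1,0],2])))
E
```

```text
t: 2.7
eef_pos: [0.4968, 0.1449, 0.0979]
tool_rot: [-0.701, 0.704, -0.083, 0.077]
contact_force: [-0.4, 0.2, 0.7]
gripper_width: 0.998
[0.49831306 0.14505193 0.10034444] [-0.42441845 -0.06954021  0.30820508]
[0.50001448 0.14533685 0.10224286] [0.70498606 0.10788094 0.40917254]
[0.50118182 0.14549909 0.1034193 ] [ 0.66657076  1.11299349 -0.05556013]
[0.50182185 0.14551593 0.10407552] [0.24606545 0.30648887 0.841038  ]
76.86040881546437
```

View pics/w2.png

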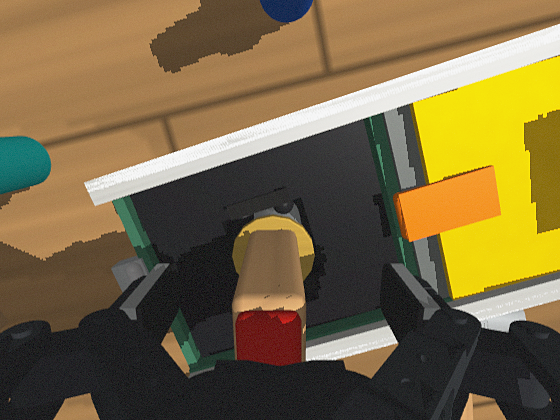

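```bash
python3 -m crank '[{"linear":[0,0.002,-0.002],"dr":[0,0,0],"hand":1},{"linear":[0,0.002,-0.002],"dr":[0,0,0],"hand":-1},{"linear":[0,0.002,-0.002],"dr":[0,0,0],"hand":-1},{"linear":[0,0.002,-0.002],"dr":[0,0,0],"hand":-1},{"linear":[0,0.002,-0.002],"dr":[0,0,0],"hand":-1},{"linear":[0,0.002,-0.002],"dr":[0,0,0],"hand":-1},{"linear":[0,0.002,-0.002],"dr":[0,0,0],"hand":-1},{"linear":[0,0.002,-0.002],"dr":[0,0,0],"hand":-1},{"linear":[0,0.002,-0.002],"dr":[0,0,0],"hand":-1}]' 90
python3 - <<'E'
from h import *
p,R,o=pose();print(p,o['contact_force'],o['torque'],o['gripper_width'],o['q'])
E
```

```text
t: 3.65
eef_pos: [0.5005, 0.1424, 0.1008]
tool_rot: [0.702, -0.702, 0.082, -0.082]
contact_force: [-1.4, -0.3, 5.7]
gripper_width: 0.269
[0.50046861 0.14242535 0.10084313] [-1.39117811 -0.25209008  5.69689753] [-0.24794146  0.40388206 -0.25422158] 0.2689066105279261 [-0.57436205  0.40229311  0.21833111  2.04893509 -0.13170403  0.7031424
  1.06736739]
```

```bash
python3 -m crank '[{"linear":[0,0,0],"dr":[0,7,0],"hand":-1},{"linear":[0,-0.0008,0],"dr":[0,14,0],"hand":-1},{"linear":[0,-0.0016,0],"dr":[0,21,0],"hand":-1},{"linear":[0,-0.0016,0],"dr":[0,14,0],"hand":-1},{"linear":[0,-0.0024,0],"dr":[0,7,0],"hand":-1},{"linear":[0,-0.0032,0],"dr":[0,0,0],"hand":-1},{"linear":[0,-0.004,0],"dr":[0,-7,0],"hand":-1},{"linear":[0,-0.0048,0],"dr":[0,-14,0],"hand":-1},{"linear":[0,-0.0056,0],"dr":[0,-21,0],"hand":-1},{"linear":[0,-0.0056,0],"dr":[0,-14,0],"hand":-1}]'
```

```text
t: 4.48
eef_pos: [0.4999, 0.1417, 0.1051]
tool_rot: [-0.707, 0.707, 0.009, -0.01]
contact_force: [1.1, -0.4, -4.0]
gripper_width: 0.269
```

```bash
python3 -m crank '[{"linear":[0,-0.0008,0],"dr":[0,7,0],"hand":-1},{"linear":[0,-0.0018,0],"dr":[0,14,0],"hand":-1},{"linear":[0,-0.0028,0],"dr":[0,21,0],"hand":-1},{"linear":[0,-0.0038,0],"dr":[0,28,0],"hand":-1},{"linear":[0,-0.0044,0],"dr":[0,35,0],"hand":-1},{"linear":[0,-0.0044,0],"dr":[0,28,0],"hand":-1},{"linear":[0,-0.0052,0],"dr":[0,21,0],"hand":-1},{"linear":[0,-0.0062,0],"dr":[0,14,0],"hand":-1},{"linear":[0,-0.0072,0],"dr":[0,7,0],"hand":-1},{"linear":[0,-0.0082,0],"dr":[0,0,0],"hand":-1}]'; python3 -c "
from h import *
print(pose()[2]['torque'])
im=bot.read_camera('wrist');cv2.imwrite('pics/w3.png',im)"
```

```text
t: 5.32
eef_pos: [0.4994, 0.1418, 0.1127]
tool_rot: [-0.707, 0.708, 0.006, -0.007]
contact_force: [3.2, -0.7, -13.3]
gripper_width: 0.271
[-0.23816757 -0.75462382 -0.3861324 ]
```

View pics/w3.png

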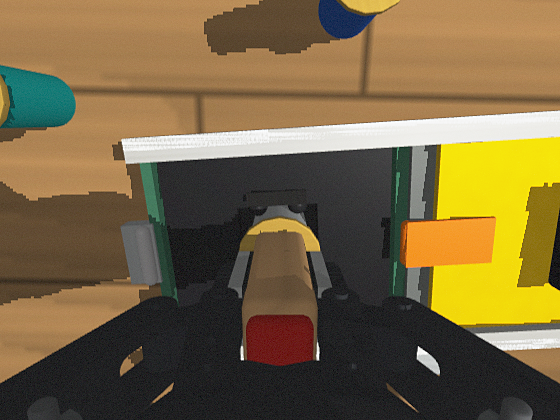

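The drift is rising: steel now shows below the collar at (280,212). The insert still looks seated. I'll continue at a slower lift rate.

```bash
python3 -m crank '[{"linear":[0,-0.0004,0],"dr":[0,-7,0],"hand":-1},{"linear":[0,-0.0004,0],"dr":[0,0,0],"hand":-1},{"linear":[0,-0.0012,0],"dr":[0,7,0],"hand":-1},{"linear":[0,-0.002,0],"dr":[0,14,0],"hand":-1},{"linear":[0,-0.0028,0],"dr":[0,21,0],"hand":-1},{"linear":[0,-0.0036,0],"dr":[0,28,0],"hand":-1},{"linear":[0,-0.0044,0],"dr":[0,35,0],"hand":-1},{"linear":[0,-0.0044,0],"dr":[0,28,0],"hand":-1},{"linear":[0,-0.0052,0],"dr":[0,21,0],"hand":-1},{"linear":[0,-0.006,0],"dr":[0,14,0],"hand":-1}]'
```

```text
t: 6.2
eef_pos: [0.4996, 0.1424, 0.1192]
tool_rot: [-0.702, 0.703, -0.081, 0.08]
contact_force: [3.2, 0.1, -11.1]
gripper_width: 0.27
```

```bash
python3 -m crank '[{"linear":[0,-0.0008,0],"dr":[0,-7,0],"hand":-1},{"linear":[0,-0.0016,0],"dr":[0,-14,0],"hand":-1},{"linear":[0,-0.0024,0],"dr":[0,-21,0],"hand":-1},{"linear":[0,-0.0024,0],"dr":[0,-14,0],"hand":-1},{"linear":[0,-0.0032,0],"dr":[0,-7,0],"hand":-1},{"linear":[0,-0.004,0],"dr":[0,0,0],"hand":-1},{"linear":[0,-0.0048,0],"dr":[0,7,0],"hand":-1},{"linear":[0,-0.0056,0],"dr":[0,14,0],"hand":-1},{"linear":[0,-0.0064,0],"dr":[0,21,0],"hand":-1},{"linear":[0,-0.0064,0],"dr":[0,14,0],"hand":-1}]'
```

```text
t: 7.03
eef_pos: [0.5003, 0.143, 0.1261]
tool_rot: [-0.686, 0.686, -0.171, 0.171]
contact_force: [1.2, 0.1, -3.6]
gripper_width: 0.267
```

```bash
python3 -m crank '[{"linear":[0,-0.0008,0],"dr":[0,-7,0],"hand":-1},{"linear":[0,-0.0018,0],"dr":[0,-14,0],"hand":-1},{"linear":[0,-0.0028,0],"dr":[0,-21,0],"hand":-1},{"linear":[0,-0.0038,0],"dr":[0,-28,0],"hand":-1},{"linear":[0,-0.0046,0],"dr":[0,-35,0],"hand":-1},{"linear":[0,-0.0046,0],"dr":[0,-28,0],"hand":-1},{"linear":[0,-0.0054,0],"dr":[0,-21,0],"hand":-1},{"linear":[0,-0.0064,0],"dr":[0,-14,0],"hand":-1},{"linear":[0,-0.0074,0],"dr":[0,-7,0],"hand":-1},{"linear":[0,-0.0084,0],"dr":[0,0,0],"hand":-1}]'
```

```text
t: 7.87
eef_pos: [0.4996, 0.1428, 0.1338]
tool_rot: [-0.686, 0.687, -0.169, 0.168]
contact_force: [2.4, 1.4, -14.0]
gripper_width: 0.272
```

```bash
python3 -m crank '[{"linear":[0,-0.0006,0],"dr":[0,7,0],"hand":-1},{"linear":[0,-0.0006,0],"dr":[0,0,0],"hand":-1},{"linear":[0,-0.0014,0],"dr":[0,-7,0],"hand":-1},{"linear":[0,-0.0024,0],"dr":[0,-14,0],"hand":-1},{"linear":[0,-0.0034,0],"dr":[0,-21,0],"hand":-1},{"linear":[0,-0.0044,0],"dr":[0,-28,0],"hand":-1},{"linear":[0,-0.0052,0],"dr":[0,-35,0],"hand":-1},{"linear":[0,-0.0052,0],"dr":[0,-28,0],"hand":-1},{"linear":[0,-0.006,0],"dr":[0,-21,0],"hand":-1},{"linear":[0,-0.007,0],"dr":[0,-14,0],"hand":-1}]'
```

```text
t: 8.7
eef_pos: [0.4996, 0.1423, 0.1409]
tool_rot: [-0.702, 0.702, -0.084, 0.083]
contact_force: [2.4, -0.1, -12.7]
gripper_width: 0.264
```

```bash
python3 -m crank '[{"linear":[0,-0.0008,0],"dr":[0,7,0],"hand":-1},{"linear":[0,-0.0016,0],"dr":[0,14,0],"hand":-1},{"linear":[0,-0.0024,0],"dr":[0,21,0],"hand":-1},{"linear":[0,-0.0024,0],"dr":[0,14,0],"hand":-1},{"linear":[0,-0.0032,0],"dr":[0,7,0],"hand":-1},{"linear":[0,-0.004,0],"dr":[0,0,0],"hand":-1},{"linear":[0,-0.0048,0],"dr":[0,-7,0],"hand":-1},{"linear":[0,-0.0056,0],"dr":[0,-14,0],"hand":-1},{"linear":[0,-0.0064,0],"dr":[0,-21,0],"hand":-1},{"linear":[0,-0.0064,0],"dr":[0,-14,0],"hand":-1}]'
```

```text
t: 9.53
eef_pos: [0.5, 0.1418, 0.1478]
tool_rot: [-0.707, 0.707, 0.008, -0.009]
contact_force: [0.9, -0.5, -3.4]
gripper_width: 0.273
```

```bash
python3 -m crank '[{"linear":[0,-0.001,0],"dr":[0,7,0],"hand":-1},{"linear":[0,-0.002,0],"dr":[0,14,0],"hand":-1},{"linear":[0,-0.003,0],"dr":[0,21,0],"hand":-1},{"linear":[0,-0.004,0],"dr":[0,28,0],"hand":-1},{"linear":[0,-0.005,0],"dr":[0,21,0],"hand":-1},{"linear":[0,-0.006,0],"dr":[0,14,0],"hand":-1},{"linear":[0,-0.007,0],"dr":[0,14,0],"hand":-1},{"linear":[0,-0.008,0],"dr":[0,14,0],"hand":-1}]'
python3 - <<'E'
from h import *
s=bot.read_camera('scene');t=bot.read_camera('top');p,R,o=pose();print(p,o['contact_force'],o['t'])
cv2.imwrite('pics/m.png',np.hstack([cv2.resize(s[150:390,200:480],(467,400)),cv2.resize(t[140:290,80:200+0],(320,400))]))
E
```

```text
t: 10.2
eef_pos: [0.4999, 0.1425, 0.1562]
tool_rot: [-0.702, 0.702, -0.083, 0.083]
contact_force: [-0.3, -0.0, -3.4]
gripper_width: 0.269
[0.50023108 0.14256505 0.15643068] [ 0.08165326 -0.137125   -3.35074344] 10.3
```

View pics/m.png

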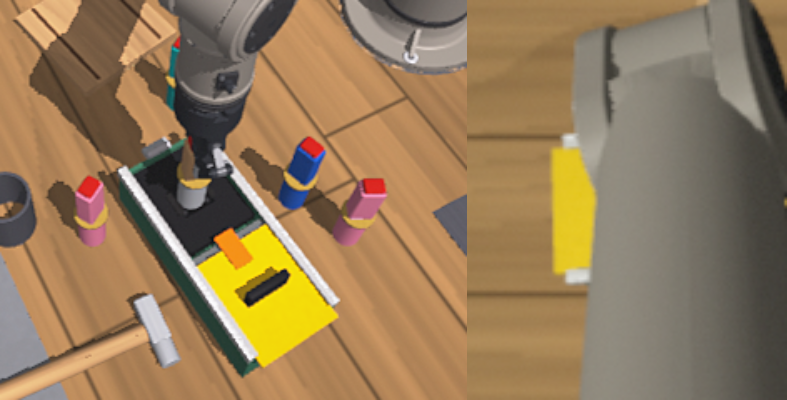

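The drift hangs free at a steady 3.4 N, and the insert is seated. I'll lift clear, then move over the board.

```bash
python3 -m crank '[{"linear":[0,-0.02,0],"dr":[0,0,0],"hand":-1},{"linear":[0,-0.05,0],"dr":[0,0,0],"hand":-1},{"linear":[0,-0.08,0],"dr":[0,0,0],"hand":-1},{"linear":[0,-0.1,0],"dr":[0,0,0],"hand":-1},{"linear":[0.003,-0.1,-0.02],"dr":[0,0,0],"hand":-1},{"linear":[0.01,-0.1,-0.055],"dr":[0,0,0],"hand":-1},{"linear":[0.017,-0.1,-0.095],"dr":[0,0,0],"hand":-1},{"linear":[0.024,-0.1,-0.135],"dr":[0,0,0],"hand":-1},{"linear":[0.031,-0.1,-0.175],"dr":[0,0,0],"hand":-1},{"linear":[0.038,-0.1,-0.215],"dr":[0,0,0],"hand":-1}]'
```

```text
t: 11.13
eef_pos: [0.4875, -0.0771, 0.2564]
tool_rot: [0.702, -0.702, 0.082, -0.082]
contact_force: [0.7, -0.1, -3.9]
gripper_width: 0.267
```

```bash
python3 -m crank '[{"linear":[0.006,0,-0.038],"dr":[0,0,0],"hand":-1},{"linear":[0.012,0,-0.07],"dr":[0,0,0],"hand":-1},{"linear":[0.017,0,-0.1],"dr":[0,0,0],"hand":-1},{"linear":[0.022,0,-0.118],"dr":[0,0,0],"hand":-1},{"linear":[0.022,0,-0.125],"dr":[0,0,0],"hand":-1},{"linear":[0.022,0.02,-0.125],"dr":[0,0,0],"hand":-1},{"linear":[0.022,0.05,-0.125],"dr":[0,0,0],"hand":-1},{"linear":[0.022,0.08,-0.125],"dr":[0,0,0],"hand":-1},{"linear":[0.022,0.1,-0.125],"dr":[0,0,0],"hand":-1},{"linear":[0.022,0.11,-0.125],"dr":[0,0,0],"hand":-1}]'
python3 - <<'E'
from h import *
s=bot.read_camera('scene');p,R,o=pose();print(p,R,o['contact_force'],o['t'])
cv2.imwrite('pics/m2.png',cv2.resize(s[60:260,160:400],(720,600)))
E
```

```text
t: 11.97
eef_pos: [0.4795, -0.2004, 0.1436]
tool_rot: [0.703, -0.702, 0.083, -0.08]
contact_force: [-0.3, 0.8, -4.1]
gripper_width: 0.269
[ 0.47928454 -0.20048653  0.143164  ] [[ 9.73499989e-01 -5.43286593e-03  2.28622515e-01]
 [-2.28617991e-01  1.44796226e-03  9.73515135e-01]
 [-5.62001398e-03 -9.99984194e-01  1.67540350e-04]] [-0.46853592  0.60047796 -4.33940129] 12.0167
```

View pics/m2.png

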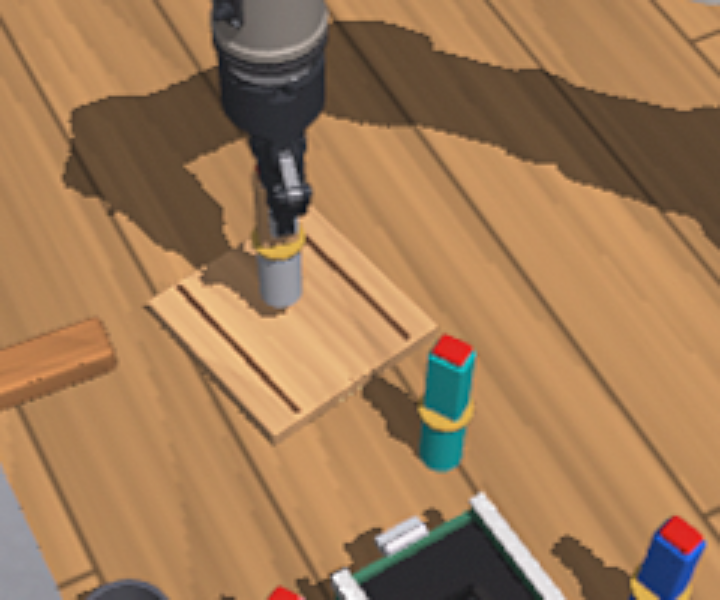

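The drift hangs upright over the board between the two lines (foot at 282,303 in the crop). I'll lower it gently.

```bash
python3 -m crank '[{"linear":[0,0.008,0],"dr":[0,0,0],"hand":-1},{"linear":[0,0.015,0],"dr":[0,0,0],"hand":-1},{"linear":[0,0.02,0],"dr":[0,0,0],"hand":-1},{"linear":[0,0.023,0],"dr":[0,0,0],"hand":-1},{"linear":[0,0.025,0],"dr":[0,0,0],"hand":-1},{"linear":[0,0.026,0],"dr":[0,0,0],"hand":-1},{"linear":[0,0.026,0],"dr":[0,0,0],"hand":-1}]'
```

```text
t: 12.6
eef_pos: [0.4813, -0.2022, 0.1206]
tool_rot: [0.702, -0.702, 0.081, -0.081]
contact_force: [0.3, 0.2, -3.8]
gripper_width: 0.269
```

```bash
python3 -m crank '[{"linear":[0,0.002,0],"dr":[0,0,0],"hand":-1},{"linear":[0,0.004,0],"dr":[0,0,0],"hand":-1},{"linear":[0,0.005,0],"dr":[0,0,0],"hand":-1},{"linear":[0,0.006,0],"dr":[0,0,0],"hand":-1},{"linear":[0,0.007,0],"dr":[0,0,0],"hand":-1},{"linear":[0,0.007,0],"dr":[0,0,0],"hand":-1}]'
```

```text
t: 13.1
eef_pos: [0.4811, -0.2021, 0.1132]
tool_rot: [0.702, -0.702, 0.081, -0.081]
contact_force: [-0.3, 0.0, -3.4]
gripper_width: 0.274
```

```bash
python3 -m crank '[{"linear":[0,0.0005,0],"dr":[0,0,0],"hand":-1},{"linear":[0,0.001,0],"dr":[0,0,0],"hand":-1},{"linear":[0,0.001,0],"dr":[0,0,0],"hand":-1}]'
```

```text
t: 13.35
eef_pos: [0.4811, -0.2021, 0.1124]
tool_rot: [0.702, -0.702, 0.081, -0.081]
contact_force: [-1.0, 0.9, -3.5]
gripper_width: 0.27
```

```bash
python3 -m crank '[{"linear":[0,0.0005,0],"dr":[0,0,0],"hand":-1},{"linear":[0,0.001,0],"dr":[0,0,0],"hand":-1},{"linear":[0,0.001,0],"dr":[0,0,0],"hand":-1}]'
```

```text
t: 13.6
eef_pos: [0.4811, -0.2021, 0.1113]
tool_rot: [0.702, -0.702, 0.081, -0.081]
contact_force: [-0.2, 1.0, -3.8]
gripper_width: 0.268
```

```bash
python3 -m crank '[{"linear":[0,0.0005,0],"dr":[0,0,0],"hand":-1},{"linear":[0,0.0005,0],"dr":[0,0,0],"hand":-1},{"linear":[0,0.0005,0],"dr":[0,0,0],"hand":-1}]'
```

```text
t: 13.85
eef_pos: [0.4812, -0.2021, 0.111]
tool_rot: [-0.702, 0.702, -0.081, 0.081]
contact_force: [0.1, 0.5, -2.6]
gripper_width: 0.273
```

```bash
python3 -m crank '[{"linear":[0,0.0003,0],"dr":[0,0,0],"hand":-1},{"linear":[0,0.0006,0],"dr":[0,0,0],"hand":-1},{"linear":[0,0.0006,0],"dr":[0,0,0],"hand":-1}]'
```

```text
t: 14.1
eef_pos: [0.4814, -0.2022, 0.1109]
tool_rot: [0.703, -0.702, 0.081, -0.081]
contact_force: [-1.9, 1.3, 4.3]
gripper_width: 0.271
```

Contact with the board: the force went from −3.5 to +4.3 N. Releasing.

```bash
python3 -m crank '[{"linear":[0,0,0],"dr":[0,0,0],"hand":-1},{"linear":[0,0,0],"dr":[0,0,0],"hand":-0.3},{"linear":[0,0,0],"dr":[0,0,0],"hand":-0.1},{"linear":[0,0,0],"dr":[0,0,0],"hand":0.2},{"linear":[0,0,0],"dr":[0,0,0],"hand":0.6},{"linear":[0,0,0],"dr":[0,0,0],"hand":1},{"linear":[0,0,0],"dr":[0,0,0],"hand":1},{"linear":[0,0,0],"dr":[0,0,0],"hand":1}]' 20
```

```text
t: 14.77
eef_pos: [0.4811, -0.2021, 0.1103]
tool_rot: [0.702, -0.702, 0.081, -0.081]
contact_force: [0.1, 0.1, -0.1]
gripper_width: 1.001
```

```bash
python3 -m crank '[{"linear":[0,-0.01,0],"dr":[0,0,0],"hand":1},{"linear":[0,-0.03,0],"dr":[0,0,0],"hand":1},{"linear":[0,-0.06,0],"dr":[0,0,0],"hand":1},{"linear":[0,-0.1,0],"dr":[0,0,0],"hand":1},{"linear":[0,-0.14,0],"dr":[0,0,0],"hand":1},{"linear":[0,-0.145,0],"dr":[0,0,0],"hand":1},{"linear":[0,-0.145,0],"dr":[0,0,0],"hand":1}]'
python3 - <<'E'
from h import *
s=bot.read_camera('scene');w=bot.read_camera('wrist');p,R,o=pose();print(p,R,o['q'],o['t'])
cv2.imwrite('pics/m3.png',np.hstack([cv2.resize(s[60:260,160:400],(480,400)),cv2.resize(w[100:350,180:380],(320,400))]))
E
```

```text
t: 15.35
eef_pos: [0.4829, -0.2029, 0.2589]
tool_rot: [-0.702, 0.702, -0.079, 0.084]
contact_force: [-0.7, -0.2, -0.5]
gripper_width: 0.999
[ 0.48075717 -0.20184487  0.2551272 ] [[ 9.73651372e-01 -1.46617914e-04  2.28041627e-01]
 [-2.28041540e-01  4.57725388e-04  9.73651296e-01]
 [-2.47135164e-04 -9.99999884e-01  4.12229977e-04]] [-0.1479755   0.20830561  0.49815956  1.91822541 -0.11507348  1.0429605
  1.73997524] 15.45
```

View pics/m3.png

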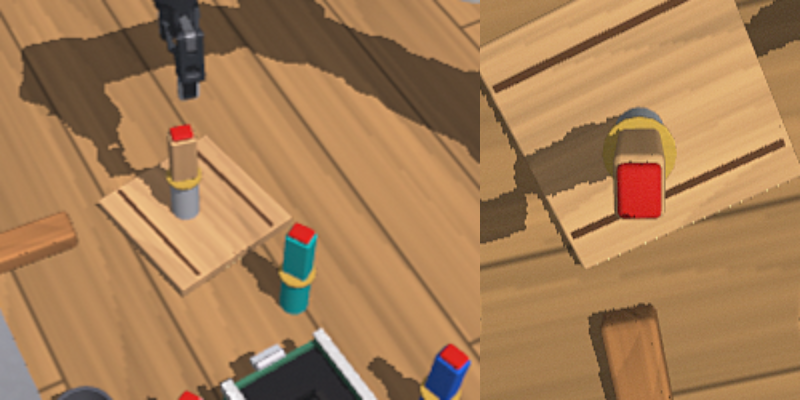

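The drift stands upright on the board, released, in both views. Now I'll move over the cover's bar.

```bash
python3 -m crank '[{"linear":[-0.006,0,0.025],"dr":[0,0,0],"hand":1},{"linear":[-0.014,0,0.065],"dr":[0,-2,0],"hand":1},{"linear":[-0.023,0,0.105],"dr":[0,-4,0],"hand":1},{"linear":[-0.032,0,0.145],"dr":[0,-6,0],"hand":1},{"linear":[-0.041,0,0.185],"dr":[0,-8,0],"hand":1},{"linear":[-0.05,0,0.225],"dr":[0,-10,0],"hand":1},{"linear":[-0.059,0,0.265],"dr":[0,-12,0],"hand":1},{"linear":[-0.068,0,0.305],"dr":[0,-14,0],"hand":1},{"linear":[-0.077,0,0.345],"dr":[0,-16,0],"hand":1},{"linear":[-0.085,0,0.385],"dr":[0,-17,0],"hand":1}]'; python3 -c "
from h import *
print(pose()[0],pose()[1])"
```

```text
t: 16.28
eef_pos: [0.4846, 0.1936, 0.2534]
tool_rot: [-0.706, 0.707, 0.023, -0.025]
contact_force: [1.0, -0.4, -0.0]
gripper_width: 1.0
[0.48458773 0.19360114 0.25337104] [[ 0.99765235 -0.00342336 -0.06839639]
 [ 0.06839092 -0.00169046  0.99765717]
 [-0.00353096 -0.99999271 -0.00145236]]
```

```bash
python3 -m crank '[{"linear":[0.004,0,0.04],"dr":[0,0,0],"hand":1},{"linear":[0.007,0,0.075],"dr":[0,0,0],"hand":1},{"linear":[0.009,0,0.1],"dr":[0,0,0],"hand":1},{"linear":[0.009,0,0.105],"dr":[0,0,0],"hand":1},{"linear":[0.009,0,0.105],"dr":[0,0,0],"hand":1},{"linear":[0.009,0,0.105],"dr":[0,0,0],"hand":1}]'
python3 - <<'E'
from h import *
import pickle
bot.read_camera('wrist')
im=bot.read_camera('wrist');c=cam('wrist');cv2.imwrite('pics/w4.png',im);p,R,o=pose();print(p,R,o['t'])
pickle.dump((c,p,R),open('w4.pkl','wb'))
print([(d['xy'],d['score']) for d in bot.place_of('wrist','cover_grip')])
E
```

```text
t: 16.78
eef_pos: [0.4877, 0.2962, 0.2536]
tool_rot: [-0.706, 0.708, 0.022, -0.024]
contact_force: [-0.2, -1.0, -0.3]
gripper_width: 1.001
[0.48839766 0.29521238 0.25451177] [[ 0.99795692 -0.00116022 -0.06387994]
 [ 0.06387786 -0.00174671  0.9979562 ]
 [-0.00126943 -0.9999978  -0.00166903]] 16.8833
[([280.4, 198.7], 0.56), ([145.8, 184.7], 0.26)]
```

View pics/w4.png

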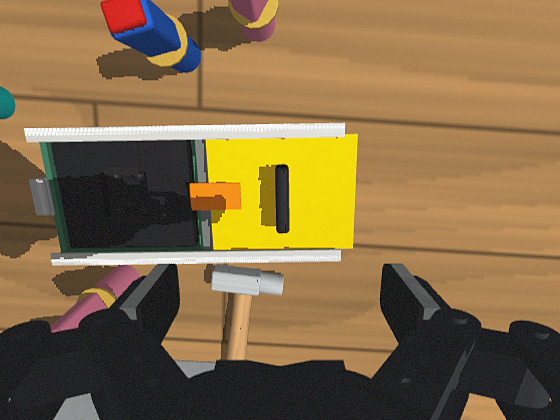

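The bar's top is centred at (282,199), running from row 166 to row 232. The rails lie within about 1° of the image horizontal, and the tab at (215,196) points to the ledge at (40,197).

Run:
```python
from h import *
import pickle
np.set_printoptions(precision=4,suppress=True)
c,p,R=pickle.load(open('w4.pkl','rb'));c1=pickle.load(open('w1.pkl','rb'))[0]
b=atz(c,(282,199),.1095);print('bar',b,'tool shift',R.T@(b-p),tri((c,(282,199)),(c1,(443,114)))) 
an=lambda d:np.degrees(np.arctan2(d[1],d[0]))
print(an(atz(c,(344,124),.088)-atz(c,(24,129),.088)),an(atz(c,(340,261),.088)-atz(c,(52,264),.088)),an(R[:,2]))
e=(atz(c,(24,133),.088)+atz(c,(52,260),.088))/2;print('case -y end',e)
```

```text
bar [0.4874 0.2967 0.1095] tool shift [-0.0007  0.145   0.0018] (array([0.4873, 0.2966, 0.1048]), [np.float64(1.1), np.float64(1.1)])
94.53300365821762 94.33109595306983 93.66254961496716
case -y end [0.5077 0.0681 0.088 ]
```

```bash
python3 -m crank '[{"linear":[-0.001,0.03,0.001],"dr":[0,-0.8,0],"hand":1},{"linear":[-0.001,0.07,0.001],"dr":[0,-0.8,0],"hand":1},{"linear":[-0.001,0.11,0.001],"dr":[0,-0.8,0],"hand":1},{"linear":[-0.001,0.14,0.001],"dr":[0,-0.8,0],"hand":1},{"linear":[-0.001,0.16,0.001],"dr":[0,-0.8,0],"hand":1},{"linear":[-0.001,0.167,0.001],"dr":[0,-0.8,0],"hand":1},{"linear":[-0.001,0.167,0.001],"dr":[0,-0.8,0],"hand":1},{"linear":[-0.001,0.167,0.001],"dr":[0,-0.8,0],"hand":1},{"linear":[-0.001,0.167,0.001],"dr":[0,-0.8,0],"hand":1}]' 60
```

```text
t: 17.68
eef_pos: [0.4885, 0.2988, 0.0902]
tool_rot: [0.707, -0.706, -0.029, 0.027]
contact_force: [0.4, -0.4, -0.5]
gripper_width: 1.0
```

```bash
python3 -m crank '[{"linear":[0,0,0],"dr":[0,0,0],"hand":-1},{"linear":[0,0,0],"dr":[0,0,0],"hand":-1},{"linear":[0,0,0],"dr":[0,0,0],"hand":-1},{"linear":[0,0,0],"dr":[0,0,0],"hand":-1},{"linear":[0,0,0],"dr":[0,0,0],"hand":-1},{"linear":[0,0,0],"dr":[0,0,0],"hand":-1},{"linear":[0,0,0],"dr":[0,0,0],"hand":-1},{"linear":[0,0,0],"dr":[0,0,0],"hand":-1},{"linear":[0,0,0],"dr":[0,0,0],"hand":-1}]' 60; python3 -c "
from h import *
print(pose()[0],pose()[1])"
```

```text
t: 18.43
eef_pos: [0.4872, 0.2984, 0.0886]
tool_rot: [0.707, -0.707, -0.028, 0.028]
contact_force: [-2.0, -1.1, 4.2]
gripper_width: 0.123
[0.48722179 0.29843272 0.08863337] [[ 9.96762534e-01 -1.77676747e-06 -8.04018130e-02]
 [ 8.04018129e-02  6.25467466e-05  9.96762532e-01]
 [ 3.25785658e-06 -9.99999998e-01  6.24871089e-05]]
```

```bash
python3 -m crank '[{"linear":[0,0,-0.008],"dr":[0,0,0],"hand":-1},{"linear":[0,0,-0.024],"dr":[0,0,0],"hand":-1},{"linear":[0,0,-0.042],"dr":[0,0,0],"hand":-1},{"linear":[0,0,-0.06],"dr":[0,0,0],"hand":-1},{"linear":[0,0,-0.078],"dr":[0,0,0],"hand":-1},{"linear":[0,0,-0.096],"dr":[0,0,0],"hand":-1},{"linear":[0,0,-0.112],"dr":[0,0,0],"hand":-1},{"linear":[0,0,-0.124],"dr":[0,0,0],"hand":-1},{"linear":[0,0,-0.13],"dr":[0,0,0],"hand":-1},{"linear":[0,0,-0.13],"dr":[0,0,0],"hand":-1}]'; python3 -c "
from h import *
print(pose()[0],pose()[1]@[0,0,1])"
```

```text
t: 19.27
eef_pos: [0.498, 0.1666, 0.0886]
tool_rot: [-0.706, 0.707, 0.028, -0.028]
contact_force: [-1.2, -2.7, 7.2]
gripper_width: 0.128
[0.49798046 0.16655631 0.08861228] [-0.07812175  0.99694325 -0.00106987]
```

```bash
python3 -m crank '[{"linear":[0,0,-0.004],"dr":[0,0,0],"hand":-1},{"linear":[0,0,-0.008],"dr":[0,0,0],"hand":-1},{"linear":[0,0,-0.011],"dr":[0,0,0],"hand":-1},{"linear":[0,0,-0.014],"dr":[0,0,0],"hand":-1},{"linear":[0,0,-0.017],"dr":[0,0,0],"hand":-1},{"linear":[0,0,-0.02],"dr":[0,0,0],"hand":-1},{"linear":[0,0,-0.022],"dr":[0,0,0],"hand":-1},{"linear":[0,0,-0.022],"dr":[0,0,0],"hand":-1}]'
```

```text
t: 19.93
eef_pos: [0.4996, 0.1468, 0.0886]
tool_rot: [-0.706, 0.707, 0.029, -0.028]
contact_force: [-0.9, -2.3, 6.9]
gripper_width: 0.125
```

```bash
python3 -m crank '[{"linear":[0,0,-0.001],"dr":[0,0,0],"hand":-1},{"linear":[0,0,-0.002],"dr":[0,0,0],"hand":-1},{"linear":[0,0,-0.003],"dr":[0,0,0],"hand":-1},{"linear":[0,0,-0.003],"dr":[0,0,0],"hand":-1}]'
```

```text
t: 20.27
eef_pos: [0.4998, 0.1444, 0.0886]
tool_rot: [0.707, -0.706, -0.029, 0.028]
contact_force: [-0.9, 1.2, 6.3]
gripper_width: 0.121
```

```bash
python3 -m crank '[{"linear":[0,0,-0.001],"dr":[0,0,0],"hand":-1},{"linear":[0,0,-0.002],"dr":[0,0,0],"hand":-1},{"linear":[0,0,-0.003],"dr":[0,0,0],"hand":-1},{"linear":[0,0,-0.003],"dr":[0,0,0],"hand":-1}]'
```

```text
t: 20.6
eef_pos: [0.4999, 0.1433, 0.0886]
tool_rot: [0.707, -0.706, -0.029, 0.029]
contact_force: [-0.5, 6.2, 5.3]
gripper_width: 0.124
```

```bash
python3 -m crank '[{"linear":[0,0,-0.001],"dr":[0,0,0],"hand":-1},{"linear":[0,0,-0.002],"dr":[0,0,0],"hand":-1},{"linear":[0,0,-0.003],"dr":[0,0,0],"hand":-1},{"linear":[0,0,-0.003],"dr":[0,0,0],"hand":-1}]'; python3 -c "
from h import *
w=bot.read_camera('wrist');cv2.imwrite('pics/w5.png',w)"
```

```text
t: 20.93
eef_pos: [0.4999, 0.1432, 0.0886]
tool_rot: [0.708, -0.705, -0.03, 0.03]
contact_force: [-2.1, 13.8, 3.7]
gripper_width: 0.123
```

View pics/w5.png

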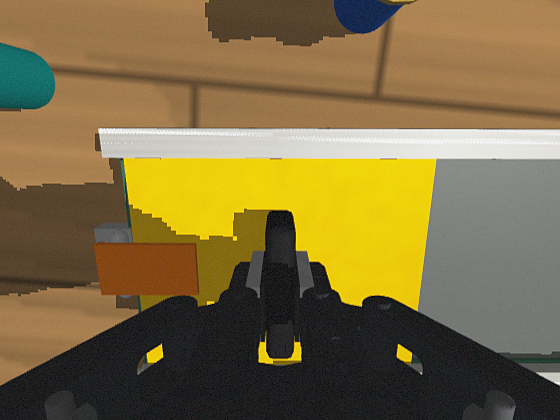

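The tab now covers the ledge at (115,268), and travel has stopped at a stiff contact. I'll push a little more to confirm it's the hard stop.

```bash
python3 -m crank '[{"linear":[0,0,-0.001],"dr":[0,0,0],"hand":-1},{"linear":[0,0,-0.002],"dr":[0,0,0],"hand":-1},{"linear":[0,0,-0.003],"dr":[0,0,0],"hand":-1},{"linear":[0,0,-0.003],"dr":[0,0,0],"hand":-1}]'
```

```text
t: 21.32
eef_pos: [0.4999, 0.1432, 0.0886]
tool_rot: [0.709, -0.704, -0.031, 0.03]
contact_force: [-3.6, 20.2, 0.2]
gripper_width: 0.122
```

Hard stop confirmed: 20 N and no motion. I'll relax the command, release and retreat.

```bash
python3 -m crank '[{"linear":[0,0,0.004],"dr":[0,0,0],"hand":-1},{"linear":[0,0,0.007],"dr":[0,0,0],"hand":-1},{"linear":[0,0,0.007],"dr":[0,0,0],"hand":-1},{"linear":[0,0,0.007],"dr":[0,0,0],"hand":0},{"linear":[0,0,0.007],"dr":[0,0,0],"hand":1},{"linear":[0,0,0.007],"dr":[0,0,0],"hand":1},{"linear":[0,0,0.007],"dr":[0,0,0],"hand":1},{"linear":[0,0,0.007],"dr":[0,0,0],"hand":1},{"linear":[0,0,0.007],"dr":[0,0,0],"hand":1},{"linear":[0,0,0.007],"dr":[0,0,0],"hand":1}]'
```

```text
t: 22.15
eef_pos: [0.4998, 0.1418, 0.0883]
tool_rot: [-0.707, 0.707, 0.028, -0.028]
contact_force: [-0.4, 0.0, 0.3]
gripper_width: 1.0
```

```bash
python3 -m crank '[{"linear":[0,-0.02,0.007],"dr":[0,0,0],"hand":1},{"linear":[0,-0.06,0.007],"dr":[0,0,0],"hand":1},{"linear":[0,-0.1,0.007],"dr":[0,0,0],"hand":1},{"linear":[0,-0.14,0.007],"dr":[0,0,0],"hand":1},{"linear":[0,-0.165,0.007],"dr":[0,0,0],"hand":1},{"linear":[0,-0.165,0.007],"dr":[0,0,0],"hand":1},{"linear":[0,-0.165,0.007],"dr":[0,0,0],"hand":1}]'
python3 - <<'E'
from h import *
np.set_printoptions(precision=4,suppress=True)
bot.read_camera('wrist');w=bot.read_camera('wrist');c=cam('wrist');s=bot.read_camera('scene');p,R,o=pose();print(p,o['t'],o['contact_force'])
import pickle;pickle.dump((c,p,R),open('w6.pkl','wb'));cv2.imwrite('pics/w6.png',w)
cv2.imwrite('pics/f.png',np.hstack([cv2.resize(w[80:300],(480,189*1)) if 0 else cv2.resize(w[60:300,60:380],(440,330)),cv2.resize(s[100:390,150:450],(342,330))]))
E
```

```text
t: 22.73
eef_pos: [0.5001, 0.1492, 0.255]
tool_rot: [0.707, -0.706, -0.03, 0.027]
contact_force: [0.2, 0.1, -1.1]
gripper_width: 1.002
[0.4983 0.1486 0.2519] 22.8833 [ 0.7034 -0.1408 -0.1715]
```

View pics/f.png

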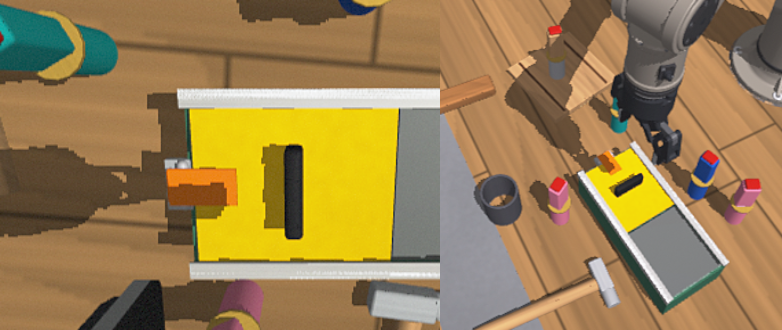

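The cover sits flush at the nest end: the bar is at (293,192) in the crop and the tab is over the ledge at (178,187). The drift is upright on the board and the bystanders are in place. One numeric check, then hand in.

Run:
```python
from h import *
import pickle
c,p,R=pickle.load(open('w6.pkl','rb'))
f=lambda u,v,z:atz(c,(60+u*320/440,60+v*240/330),z)
b=f(293,192,.1095);e=(f(178,98,.088)+f(190,271,.088))/2
a=np.array([-.0776,.997]);print('bar',b,'from case end mm',1000*(b-e)[:2]@a, 'travel since start', 1000*(np.array([.4873,.2966])-b[:2])@a)
print(bot.hand_in())
```

```text
bar [0.49817341 0.14259498 0.1095    ] from case end mm 74.28913602040197 travel since start 154.38677708515104
the job is handed in; nothing more can be done
None
```

The job is done and handed in at about 23 s of the 70 s allowed.

- **Drift:** I worked it loose with wiggles of about ±21° while lifting roughly 1 mm per step. The pull readings at the end of each call were at most about 14 N, including its weight of about 3.5 N. I saw no lifting of the insert in the pictures taken during the pull. I stood the drift on the beech board with about 8 N of contact and let go; it was still upright in the last picture.
- **Cover:** I slid it along the rails until it met a stiff stop and did not move at 20 N. After I released it, the bar measured 74 mm from the case's -y end, against about 73 mm expected when fully home. Total travel was about 154 mm, and the tab lies over the ledge.
- **Bystanders:** The sleeve, hammer and look-alikes are undisturbed in the last pictures, as is the part of the bat that shows.

**Less certain:** I did not see the tab's click as a force peak. That it went past the crest rests on the stiff stop and the measured position. My first height estimates, from two camera views, read 5 to 10 mm lower than the heights in the task text. I used the text's heights for the grasps, and they fitted.

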